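Clip the jar holder onto the laundry shelf

TASK

Push the loose white jar holder straight down over the two snap hooks on the shelf's mounting plate until both sides have clicked and it sits fully home, then stand the amber jar upright in it, lowering it to the bottom without dropping it. Leave the other things on the shelf where they are, and let go at the end.

Things in the scene. Friction and masses are not known exactly. Their poses are not given: they have to be found in the camera images.
- shelf: grey plastic shelf on feet, clamped to the far edge of the ledge, 340 mm (x) by 780 mm (y); origin on the ledge under its centre; its flat top, on which everything stands, is 40 mm above the origin, with a 12 mm lip along the far edge. Fixed; its axes are parallel to the world's.
- mount: white plastic plate screwed to the shelf, 70 mm (its x) by 130 mm (its y) by 6 mm thick; origin at the centre of its underside, z up. Two flexible snap hooks stand on it at y = +49.5 and -49.5 mm, tops 39 mm above the origin, barbs jutting outward (away from the centre). Pushing the holder down over both takes about 15 N in all. Fixed; its place and yaw vary.
- hook_a (a joint): bend of the hook at the mount's +y end, rad: 0 upright, positive bent inward (about 0.13 as a barb passes a slot), springs back to 0 when it clicks. Stem 13 mm wide (x), 4 mm thick (y); barb reaches 55 mm from the mount's centre, flat underside 29.5 mm above the mount's origin, sloping lead-in above.
- hook_b (a joint): the same for the hook at the mount's -y end, barb towards -y
- holder: white plastic clip-on jar holder, loose, about 50 g: upright tube 58 mm outside, 51 mm inside diameter, 34 mm high, open at both ends, with two flat slotted ears along its +y and -y axes. Origin at the centre of the tube's underside, z up. The tube is bare along x: grip it there, across 58 mm. Either way round fits. Home, its underside is 6 mm above the mount's origin, centres in line.
- ear_a (a point): point on the top face of the holder's +y ear, 55.5 mm from the holder's centre, 22 mm above its underside (28 mm above the mount's origin when home, 1.5 mm of play under the barb). The ear is 36 mm wide (x), 6 mm thick, reaches 59 mm out; its slot is 18 mm (x) by 10 mm (y), from 42 to 52 mm out.
- ear_b (a point): the same on the holder's -y ear
- jar: closed amber glass jar with a steel screw lid, 44 mm across the body up to a height of 64 mm, then narrowing a little to a lid 40 mm across, which is the top 16 mm of the 95 mm height; origin at the centre of its underside, z up; about 160 g. Standing in the clicked-in holder it rests on the mount's plate, 6 mm above the mount's origin, with 3.5 mm of play all round.
- brush: green nail brush, 95 x 40 x 35 mm, long side along its x axis, bristles down; origin at the centre of its underside. Bystander standing on the shelf; leave it alone.
- scoop: white plastic measuring scoop: round cup 42 mm across and 28 mm high with a flat handle along its -x axis to 75 mm from the cup's centre; origin at the centre of the cup's underside. Bystander standing on the shelf; leave it alone.
- tin: open round stainless steel tin holding wooden clothes pegs, 76 mm across, tin 65 mm high, pegs to about 76 mm; origin at the centre of its underside. Bystander standing on the shelf; leave it alone.
- squeeze_bottle: blue squeeze bottle, 52 mm across, 150 mm high; origin at the centre of its underside. Bystander standing on the shelf; leave it alone.
- soap: off-white bar of soap, 55 x 80 x 24 mm; origin at the centre of its underside. Bystander standing on the shelf; leave it alone.
- spool: wooden spool standing on end, 44 mm across, 40 mm high; origin at the centre of its underside. Bystander standing on the shelf; leave it alone.
Things that resemble listed ones, but are neither listed nor needed, are in the scene too. There is more than one size of the jar; the job needs the smaller. Leave any pink look-alike of the holder alone.

How it is judged:
By the outcome, as a careful person would: the job done as asked, in the order asked, and still so for the second after the job is handed in, with the robot touching nothing.
It also fails if it takes over 58 s, if anything falls off the work surface, if the arm or the gripper's body presses on something with over 40 N, if the wrist force passes 120 N, or if a joint passes its speed limit or range.

ROBOT

A 6-joint arm with a two-finger parallel gripper is mounted at the origin on the work surface. World frame = base frame: x ahead of the robot, y to its left, z up, the work surface at z = 0. Lengths are in m, angles in rad, forces in N, time in s.
With the tool pointing down it reaches from about 0.4 to 0.925 m from the base axis. Payload 3.4 kg.
Tool frame: the origin (TCP) lies between the finger pads; the fingertips stand 14 mm ahead of it and the grasp point (between the pads) lies 5 mm behind it (bot.tcp_to_tips is the z of the fingertips in the tool frame, in m); z points along the fingers, y is the line along which they close (so a half turn about z gives the same grasp; the last joint's range is limited). The gripper opens to 85 mm and grips with 20 to 120 N. Pads are 22 mm wide; open, the fingers measure 114 mm over their backs; the gripper's body (76 mm by 85 mm) begins 54 mm behind the grasp point. The pads swing forward as they close: fully open they stand 13 mm farther back than shut.
Start: joints at [-1.268, 0.307, 1.506, -0, 1.328, -0.073], TCP at [0.212, -0.535, 0.245] pointing down, gripper open.
Joint ranges: [-3.12, 3.12], [-1.05, 2.28], [0.14, 2.33], [-1.42, 4.57], [0.1, 2.73], [-2.68, 2.68]. Speed limits (rad/s): [2.57, 2.57, 3.14, 3.14, 3.14, 3.14].

INTERFACE

Orientations are given as a rotation vector (axis times angle).
In Python, from station import bot, vision gives the robot as it stands.
- The arm moves only by the shell command python3 -m pendant 'ROWS' [OPENING] [FORCE]. ROWS is JSON, a list of rows, each an object with "xyz": the shift along the tool's x, y, z in units of 0.25 m (1.0 is 0.25 m), a list of three; "twist": the turn about the tool's z in units of 180 degrees (1.0 is 180 degrees). A call has 1 to 12 rows; each row shifts and turns the commanded pose from where the row before left it, along the tool's axes as they then stand; what a row does not reach is not made up. A row lasts 1/12 s, in which the tool goes at most 41.7 mm and 7.16 degrees, less where a joint would pass 70% of its speed; a pose out of reach is approached as far as the arm can. A call with a number of a shift or a turn outside -1 to 1 is refused whole. A call with a gripper value outside its range is refused whole. OPENING is the closure, from -1 (fully open) to 1 (shut), set as the call begins (- or left out, the last holds). The fingers move at their own pace and stop on an object; FORCE is the grip in N (left out, the last holds). Time passes only in rows, so rows that do not move let the fingers close. It gives the time, the measured TCP pose, the force, the opening and the grip force at its end, in the units of the state.
- bot.get_obs(): the state, without advancing time (a new reading comes with each control period).
- vision.get_image(name): name is "scene" or "top"; returns (picture, depth): 384x512x3 uint8, blue, green, red; 384x512 float32, m along the optical axis (not along the pixel's ray), 0 where there is no reading.
- vision.camera_params(name): a dict with "intrinsics" (3x3 intrinsics, pixels), "k1" (the pictures are not rectified: a ray, as slopes to the right and down, at radius r is drawn at 1 + k1 r^2 times it, then the intrinsics apply), "R" (3x3) and "t" (3): a world point X has camera coordinates R X + t. Camera axes: x right, y down, z forward; pixel columns grow to the right and rows downward; lengths in m; the calibration is good to about 2 mm. A picture is of the moment at which its call begins. camera_params takes no time and is no camera call.
- bot.job_done(): hands the job in; it is judged then, once.
The state is a dict: "time_s": time; "joints": joint angles; "joint_velocities": joint speeds; "joint_torque": joint torques, N m; "eef_pos": TCP position; "eef_rot": TCP orientation; "contact_force": force on the tool from outside, world axes, zero at the start; "ft_torque": the same for the moment, N m; "grip_width": finger opening in m; "grasp_force": force on a finger pad.
Only numpy, scipy, OpenCV 4.12 (cv2) and the standard library are available. Lean on these libraries where they do the work, as an engineer would, in place of code of your own. Each camera call takes 0.05 s, during which the arm holds its last target. There are 200 camera calls.

## Working session

There is one attempt and no reset: what is moved stays moved. The work goes in short steps, Python scripts to look and compute and a shell command to move; the robot and the scene stay as the last step left them, time stands still between calls to the robot, and variables do not carry over. Pictures are saved under pics/ and viewed, at most 10 in all, crops included, and the job is handed in when it is done.

```bash
mkdir -p pics
cat > h.py <<'E'
import numpy as np, cv2
from station import bot, vision
def ray(n,uv):
    p=vision.camera_params(n);K=np.array(p["intrinsics"],float)
    d=cv2.undistortPoints(np.array(uv,float).reshape(-1,1,2),K,np.array([p["k1"],0,0,0.]),None,None,None).reshape(-1,2)
    R=np.array(p["R"]);t=np.array(p["t"])
    return -R.T@t,(np.c_[d,np.ones(len(d))]@R)
def plane(n,uv,z):
    c,d=ray(n,uv);return c+d*((z-c[2])/d[:,2])[:,None]
def pts(n,uv,depth):
    c,d=ray(n,uv);uv=np.array(uv,int).reshape(-1,2);return c+d*depth[uv[:,1],uv[:,0]][:,None]
E
python3 - <<'E'
from h import *
for n in("scene","top"):
    i,d=vision.get_image(n);np.savez(f"pics/{n}0.npz",i=i,d=d);cv2.imwrite(f"pics/{n}0.png",cv2.resize(i,(800,600)))
    p=vision.camera_params(n);print(n,ray(n,[[256,192]]),p["k1"],p["intrinsics"][0][0])
o=bot.get_obs();print(o,bot.tcp_to_tips)
E
```

```text
scene (array([1.21426606, 0.38464698, 0.59837011]), array([[-0.75339853, -0.33837148, -0.56384546]])) -0.002751380717251096 407.59044260415834
top (array([0.32456689, 0.06968144, 1.14148063]), array([[ 0.17902855, -0.01487297, -0.98374634]])) -0.04718430173402489 395.05642190555096
{'time_s': 0.1, 'joints': array([-1.26749355e+00,  3.07477873e-01,  1.50754766e+00,  1.87522305e-05,
        1.32843306e+00, -7.34922496e-02]), 'joint_velocities': array([ 0.00033736, -0.00113883, -0.00230868,  0.00236233,  0.00227685,
       -0.00076271]), 'joint_torque': array([ 7.03073711e-04, -4.58526921e+01, -2.52608532e+01, -3.05355707e-05,
        5.52626690e-03, -1.75916966e-05]), 'eef_pos': array([ 0.21136992, -0.53407918,  0.24448294]), 'eef_rot': array([-3.08418254e+00, -5.88018679e-01,  3.07465913e-04]), 'contact_force': array([-0.32612753,  0.1143756 ,  0.16714043]), 'ft_torque': array([-0.05673231, -0.0079597 , -0.02991444]), 'grasp_force': 0.0, 'grip_width': 0.08535807668949111} 0.014
```

View pics/top0.png

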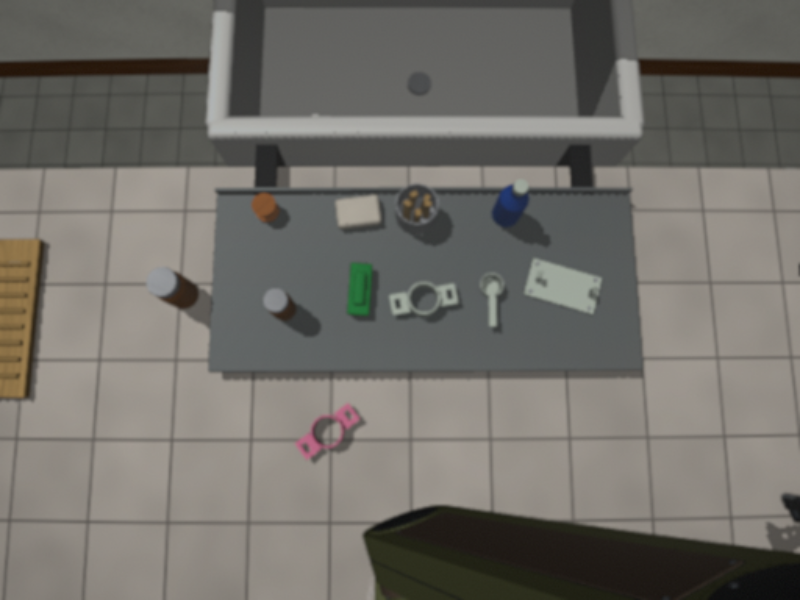

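View pics/scene0.png

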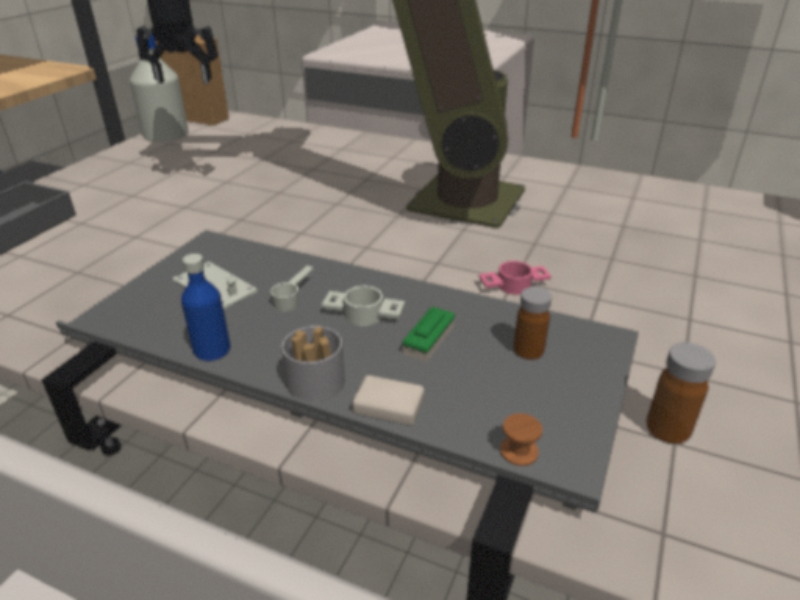

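Candidates (800x600 top view): holder is the white tube with two ears at (424,298). It could be confused with the pink look-alike (328,432), the white scoop (492,285) or the flat mount plate (563,286). Jar is the small amber one standing on the shelf at (278,302). It could be confused with the bigger jar off the shelf (170,287) or the orange spool (265,207). Next I'll measure these and check a crop.

```bash
cat > m.py <<'E'
from h import *
f=np.load("pics/top0.npz");i,d=f["i"],f["d"];s=.64
v,u=np.mgrid[0:384,0:512];P=pts("top",np.c_[u.ravel(),v.ravel()],d).reshape(384,512,3)
hsv=cv2.cvtColor(i,cv2.COLOR_BGR2HSV)
def comp(mask,x,y):
    n,l,st,c=cv2.connectedComponentsWithStats(mask.astype(np.uint8));k=l[int(y*s)-4:int(y*s)+5,int(x*s)-4:int(x*s)+5]
    k=np.bincount(k[k>0]).argmax();return l==k,st[k],c[k]
W=(hsv[...,1]<50)&(hsv[...,2]>125)
print("val",i[int(286*s),int(563*s)],i[int(250*s),int(450*s)])
for nm,x,y,z in(("mount",563,286,.046),("holder",400,303,.062)):
    m,st,c=comp(W,x,y);cs,_=cv2.findContours(m.astype(np.uint8),cv2.RETR_EXTERNAL,cv2.CHAIN_APPROX_NONE)
    q=plane("top",max(cs,key=len).reshape(-1,2),z)[:,:2]
    r=cv2.minAreaRect((q*1000).astype(np.float32));print(nm,st,r, "box",cv2.boxPoints(r).round(1).tolist(),"medz",np.median(P[m][:,2]))
    a=plane("top",np.argwhere(m)[:,::-1],z)[:,:2];print(" areacentroid",a.mean(0))
    print(" pca",np.degrees(np.arctan2(*np.linalg.eigh(np.cov(a.T))[1][::-1,1])))
# holder rim by height
for nm,x,y,lo,hi in(("rim",424,298,.066,.085),("jarlid",278,302,.12,.15),("hooks1",537,280,.055,.09),("hooks2",593,293,.055,.09)):
    m=np.zeros((384,512),bool);r=30;X,Y=int(x*s),int(y*s);r=22 if nm in("rim","jarlid") else 12
    m[Y-r:Y+r,X-r:X+r]=1;m&=(P[...,2]>lo)&(P[...,2]<hi);q=P[m]
    print(nm,len(q), len(q) and (np.median(q,0),q[:,:2].min(0),q[:,:2].max(0)))
    if len(q)>5:print(cv2.minEnclosingCircle((q[:,:2]*1000).astype(np.float32)))
print("shelf z",P[int(250*s),int(450*s)])
cv2.imwrite("pics/crop1.png",cv2.resize(i[145:225,165:400],(799,272),interpolation=cv2.INTER_CUBIC))
E
python3 m.py
```

```text
val [155 166 158] [93 93 89]
mount [ 336  165   49   36 1045] ((551.1835327148438, -243.03648376464844), (130.64830017089844, 70.6037368774414), 72.84934997558594) box [[498.20001220703125, -295.0], [565.7000122070312, -315.8999938964844], [604.2000122070312, -191.0], [536.7000122070312, -170.1999969482422]] medz 0.048573347520870724
 areacentroid [ 0.55108118 -0.24246368]
 pca 72.90598244361888
holder [249 181  19  21 164] ((521.8515014648438, 43.47246170043945), (40.72837829589844, 62.945838928222656), 23.916954040527344) box [[490.5, 64.0], [516.0, 6.400000095367432], [553.2000122070312, 23.0], [527.7000122070312, 80.5]] medz 0.06358168313918955
 areacentroid [0.51892751 0.05237979]
 pca 144.59351881961948
rim 131 (array([0.52302749, 0.00959849, 0.07367043]), array([ 0.49402924, -0.04355143]), array([0.54973187, 0.07002455]))
((520.1542358398438, 13.236555099487305), 56.78813171386719)
jarlid 201 (array([0.50731574, 0.26034636, 0.13612188]), array([0.48875051, 0.24150734]), array([0.52723272, 0.28007231]))
((508.22998046875, 261.14984130859375), 19.964603424072266)
hooks1 20 (array([ 0.5613275 , -0.19217242,  0.07754313]), array([ 0.54475934, -0.19576693]), array([ 0.56937451, -0.18753244]))
((557.0494384765625, -191.88070678710938), 12.561982154846191)
hooks2 27 (array([ 0.53434887, -0.28854315,  0.07302886]), array([ 0.52446721, -0.29641051]), array([ 0.56481103, -0.2815114 ]))
((544.63916015625, -284.612548828125), 20.408992767333984)
shelf z [ 0.61767891 -0.03927064  0.04332014]
```

View pics/crop1.png

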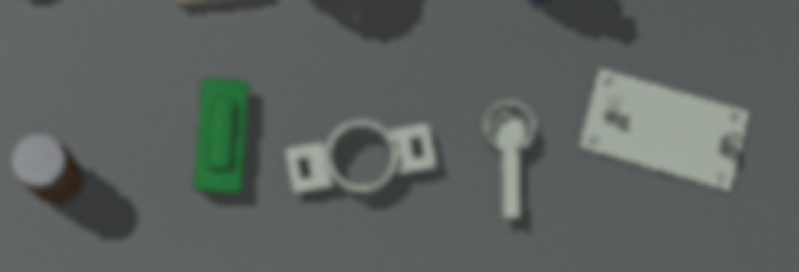

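The crop shows, left to right, the small jar's lid (38,160), brush, white holder with slotted ears (360,157), scoop, and mount with hooks at (615,115) and (732,148). The mount measures 130.6 x 70.6 mm and the lid 40 mm, so both match the description. Next I need the holder's centre and yaw, and a cross-check from the scene view.

```bash
cat > m2.py <<'E'
from h import *
import sys
def lid(n,i,d,c,z,r):pass
for n,z0 in(("top",0),("scene",0)):
    f=np.load(f"pics/{n}0.npz");i,d=f["i"],f["d"]
    v,u=np.mgrid[0:384,0:512];uv=np.c_[u.ravel(),v.ravel()];P=pts(n,uv,d).reshape(384,512,3)
    hsv=cv2.cvtColor(i,cv2.COLOR_BGR2HSV);W=(hsv[...,1]<60)&(hsv[...,2]>118)
    near=np.hypot(P[...,0]-.522,P[...,1]-.012)<.075
    W&=near&(P[...,2]>.05)
    print(n,W.sum(),"shelf z med",np.median(P[(np.abs(P[...,0]-.62)<.02)&(np.abs(P[...,1]+.05)<.03)][:,2]))
    E=W&(np.hypot(P[...,0]-.522,P[...,1]-.012)>.034)&(P[...,2]<.07)
    k,l,st,c=cv2.connectedComponentsWithStats(E.astype(np.uint8))
    for j in range(1,k):
        if st[j,4]>15:
            q=plane(n,np.argwhere(l==j)[:,::-1],.062)[:,:2]*1000
            print(" ear",st[j,4],q.mean(0),cv2.minAreaRect(q.astype(np.float32)))
    R=W&(P[...,2]>.0705)&(np.hypot(P[...,0]-.522,P[...,1]-.012)<.036)
    q=plane(n,np.argwhere(R)[:,::-1],.074)[:,:2]*1000
    h=cv2.convexHull(q.astype(np.float32)).reshape(-1,2);print(" rim",len(q),q.mean(0),cv2.fitEllipse(h))
    # jar lid
    J=(np.hypot(P[...,0]-.508,P[...,1]-.261)<.03)&(P[...,2]>.127)&(hsv[...,1]<70)
    q=plane(n,np.argwhere(J)[:,::-1],.135)[:,:2]*1000;print(" lid",len(q),cv2.fitEllipse(cv2.convexHull(q.astype(np.float32))))
    M=(hsv[...,1]<60)&(hsv[...,2]>118)&(np.hypot(P[...,0]-.551,P[...,1]+.243)<.1)&(P[...,2]<.056)
    q=plane(n,np.argwhere(M)[:,::-1],.046)[:,:2]*1000;print(" mount",len(q),cv2.minAreaRect(q.astype(np.float32)))
E
python3 m2.py
```

```text
top 295 shelf z med 0.04239804879342135
 ear 91 [531.92827552 -31.94961515] ((531.7223510742188, -31.393707275390625), (35.78868103027344, 25.724613189697266), 9.45134449005127)
 ear 97 [514.79423833  56.62262672] ((515.0775756835938, 55.60307693481445), (36.217105865478516, 27.47384262084961), 9.217886924743652)
 rim 61 [523.85647899   9.22021477] ((523.4401245117188, 11.77178955078125), (54.46422576904297, 57.552494049072266), 39.0396614074707)
 lid 192 ((507.64239501953125, 260.850830078125), (39.58020782470703, 40.300540924072266), 131.59962463378906)
 mount 1052 ((551.2378540039062, -242.78106689453125), (131.66944885253906, 71.76057434082031), 73.09819030761719)
scene 547 shelf z med 0.03810221095110822
 ear 92 [537.48274739 -29.40460469] ((536.5621948242188, -28.54294776916504), (39.72687911987305, 27.10986328125), 13.628108024597168)
 ear 118 [520.79875679  60.21614276] ((520.5858154296875, 59.4818229675293), (39.55118942260742, 30.760957717895508), 7.8773112297058105)
 rim 78 [529.25123868  15.68310346] ((527.73583984375, 16.09732437133789), (55.90040969848633, 58.46200180053711), 121.78634643554688)
 lid 205 ((516.9055786132812, 264.9501953125), (39.36122131347656, 46.46992492675781), 95.61695861816406)
 mount 514 ((543.1900634765625, -230.5325469970703), (157.0673828125, 91.26409912109375), 76.3394546508789)
```

```bash
cat > go.py <<'E'
# usage: go.py x y z [tool-y yaw deg] -> total shift in tool axes (pendant units) after the twist
import sys
from h import *
from scipy.spatial.transform import Rotation as Ro
o=bot.get_obs();R=Ro.from_rotvec(o["eef_rot"]);a=np.array(sys.argv[1:],float)
y=R.as_matrix()[:,1];yaw=np.degrees(np.arctan2(y[1],y[0]));tw=0
if len(a)>3: tw=-((a[3]-yaw+180)%360-180)/180
R2=R*Ro.from_rotvec([0,0,tw*np.pi])
print("t",o["time_s"],"pos",o["eef_pos"].round(4),"yaw",round(yaw,2),"tilt",R.as_matrix()[:,2].round(4),"j",o["joints"].round(2),"F",o["contact_force"].round(1),o["grip_width"],o["grasp_force"])
print("twist",round(tw,4),"shift units after twist",(R2.inv().apply(a[:3]-o["eef_pos"])/.25).round(4))
E
python3 go.py .5233 .012 .16 10.3
```

```text
t 0.1 pos [ 0.2114 -0.5341  0.2445] yaw -68.41 tilt [-5.0e-04  1.8e-03 -1.0e+00] j [-1.27  0.31  1.51  0.    1.33 -0.07] F [-0.3  0.1  0.2] 0.08535807668949111 0.0
twist -0.4373 shift units after twist [1.9254 1.6182 0.3412]
```

```bash
python3 -m pendant '[{"xyz":[0,0,0],"twist":-0.0395},{"xyz":[0,0,0],"twist":-0.0395},{"xyz":[0,0,0],"twist":-0.0395},{"xyz":[0,0,0],"twist":-0.0395},{"xyz":[0,0,0],"twist":-0.0395},{"xyz":[0,0,0],"twist":-0.0395},{"xyz":[0,0,0],"twist":-0.0395},{"xyz":[0,0,0],"twist":-0.0395},{"xyz":[0,0,0],"twist":-0.0395},{"xyz":[0,0,0],"twist":-0.0395},{"xyz":[0,0,0],"twist":-0.0395}]' -1 60
python3 -m pendant '[{"xyz":[0.107,0.09,0],"twist":0},{"xyz":[0.107,0.09,0],"twist":0},{"xyz":[0.107,0.09,0],"twist":0},{"xyz":[0.107,0.09,0],"twist":0},{"xyz":[0.107,0.09,0],"twist":0},{"xyz":[0.107,0.09,0],"twist":0},{"xyz":[0.107,0.09,0],"twist":0},{"xyz":[0.107,0.09,0],"twist":0},{"xyz":[0.107,0.09,0],"twist":0},{"xyz":[0.107,0.09,0],"twist":0},{"xyz":[0.107,0.09,0],"twist":0}]'
python3 -m pendant '[{"xyz":[0.107,0.09,0],"twist":0},{"xyz":[0.107,0.09,0],"twist":0},{"xyz":[0.107,0.09,0],"twist":0},{"xyz":[0.107,0.09,0],"twist":0},{"xyz":[0.107,0.09,0.05],"twist":0},{"xyz":[0.107,0.09,0.05],"twist":0},{"xyz":[0.107,0.09,0.1],"twist":0},{"xyz":[0,0,0],"twist":0}]'
python3 go.py .5233 .012 .056 10.3
```

```text
time_s: 1.02
eef_pos: [0.2114, -0.5343, 0.2447]
eef_rot: [-2.016, -2.408, -0.001]
contact_force: [0.0, -0.0, 0.6]
grip_width: 0.0854
grasp_force: 0.0
time_s: 1.93
eef_pos: [0.4056, -0.2008, 0.2451]
eef_rot: [-2.024, -2.402, 0.0]
contact_force: [0.3, -0.6, -0.3]
grip_width: 0.0854
grasp_force: 0.0
time_s: 2.6
eef_pos: [0.5286, 0.0128, 0.1921]
eef_rot: [-2.015, -2.403, 0.001]
contact_force: [-0.8, -0.3, 0.2]
grip_width: 0.0852
grasp_force: 0.0
t 2.6 pos [0.5286 0.0128 0.1921] yaw 10.03 tilt [-0.0044  0.0032 -1.    ] j [-0.06  0.29  1.68  0.    1.18 -0.23] F [-0.8 -0.3  0.2] 0.0851693613711035 0.0
twist -0.0015 shift units after twist [-0.0013 -0.0195  0.5445]
```

```bash
python3 -m pendant '[{"xyz":[-0.001,-0.02,0.1],"twist":-0.001},{"xyz":[0,0,0.1],"twist":0},{"xyz":[0,0,0.1],"twist":0},{"xyz":[0,0,0.08],"twist":0},{"xyz":[0,0,0.05],"twist":0},{"xyz":[0,0,0],"twist":0},{"xyz":[0,0,0],"twist":0}]'
python3 go.py .5233 .012 .056 10.3
```

```text
time_s: 3.18
eef_pos: [0.5224, 0.0064, 0.088]
eef_rot: [-2.019, -2.404, 0.003]
contact_force: [-0.2, 0.4, 0.9]
grip_width: 0.0856
grasp_force: 0.0
t 3.1833 pos [0.5224 0.0064 0.088 ] yaw 9.96 tilt [-0.0025  0.     -1.    ] j [-0.07  0.41  1.82 -0.    0.92 -0.24] F [-0.2  0.4  0.9] 0.08555913304717994 0.0
twist -0.0019 shift units after twist [0.0215 0.008  0.1279]
```

```bash
python3 -m pendant '[{"xyz":[0.021,0.005,0.04],"twist":-0.0015},{"xyz":[0,0,0.04],"twist":0},{"xyz":[0,0,0.04],"twist":0},{"xyz":[0,0,0],"twist":0},{"xyz":[0,0,0],"twist":0},{"xyz":[0,0,0],"twist":0}]'
python3 go.py .5233 .012 .056 10.3
```

```text
time_s: 3.68
eef_pos: [0.5236, 0.0121, 0.0585]
eef_rot: [-2.014, -2.411, 0.0]
contact_force: [0.6, 0.1, -0.5]
grip_width: 0.0856
grasp_force: 0.0
t 3.6833 pos [0.5236 0.0121 0.0585] yaw 10.25 tilt [-2.e-04  0.e+00 -1.e+00] j [-0.06  0.45  1.84 -0.    0.85 -0.24] F [ 0.6  0.1 -0.5] 0.0856061906974093 0.0
twist -0.0003 shift units after twist [-0.0002 -0.0012  0.0101]
```

```bash
python3 -m pendant '[{"xyz":[0,0,0.01]},{"xyz":[0,0,0]},{"xyz":[0,0,0]},{"xyz":[0,0,0]},{"xyz":[0,0,0]},{"xyz":[0,0,0]},{"xyz":[0,0,0]},{"xyz":[0,0,0]}]' 1 60
```

```text
validation failed for argument at $[0]...
```

```bash
python3 -m pendant '[{"xyz":[0,0,0.01],"twist":0},{"xyz":[0,0,0],"twist":0},{"xyz":[0,0,0],"twist":0},{"xyz":[0,0,0],"twist":0},{"xyz":[0,0,0],"twist":0},{"xyz":[0,0,0],"twist":0},{"xyz":[0,0,0],"twist":0},{"xyz":[0,0,0],"twist":0}]' 1 60
python3 go.py .551 -.243 .14 -17
```

```text
time_s: 4.35
eef_pos: [0.524, 0.012, 0.0565]
eef_rot: [2.014, 2.41, 0.001]
contact_force: [0.1, -0.9, 5.5]
grip_width: 0.0557
grasp_force: 63.8
t 4.35 pos [0.524  0.012  0.0565] yaw 10.25 tilt [ 1.e-03 -1.e-04 -1.e+00] j [-0.06  0.46  1.85 -0.    0.84 -0.24] F [ 0.1 -0.9  5.5] 0.05568001688741814 63.810128518380225
twist 0.1514 shift units after twist [-0.9439  0.4019 -0.3337]
```

```bash
python3 -m pendant '[{"xyz":[0,0,-0.03],"twist":0},{"xyz":[0,0,-0.06],"twist":0},{"xyz":[0,0,-0.08],"twist":0},{"xyz":[0,0,-0.08],"twist":0.0},{"xyz":[0,0,-0.05],"twist":0.025},{"xyz":[0,0,0],"twist":0.03},{"xyz":[0,0,0],"twist":0.03},{"xyz":[0,0,0],"twist":0.03},{"xyz":[0,0,0],"twist":0.03},{"xyz":[0,0,0],"twist":0.006},{"xyz":[0,0,0],"twist":0}]'
python3 go.py .551 -.243 .13 -17
```

```text
time_s: 5.27
eef_pos: [0.5233, 0.0121, 0.1311]
eef_rot: [-2.523, -1.872, 0.001]
contact_force: [-0.4, -0.2, -1.1]
grip_width: 0.0556
grasp_force: 63.4
t 5.2667 pos [0.5233 0.0121 0.1311] yaw -16.85 tilt [-5.e-04  0.e+00 -1.e+00] j [-0.06  0.35  1.77 -0.    1.02  0.24] F [-0.4 -0.2 -1.1] 0.055570075733059006 63.378331968560815
twist 0.0008 shift units after twist [-0.9435  0.4044  0.0041]
```

```bash
python3 -m pendant '[{"xyz":[-0.06,0.026,0],"twist":0},{"xyz":[-0.1,0.042,0],"twist":0},{"xyz":[-0.12,0.052,0],"twist":0},{"xyz":[-0.12,0.052,0],"twist":0},{"xyz":[-0.12,0.052,0],"twist":0},{"xyz":[-0.12,0.052,0],"twist":0},{"xyz":[-0.12,0.052,0],"twist":0},{"xyz":[-0.1,0.042,0],"twist":0},{"xyz":[-0.06,0.026,0],"twist":0},{"xyz":[-0.02,0.01,0],"twist":0},{"xyz":[0,0,0],"twist":0},{"xyz":[0,0,0],"twist":0}]'
python3 go.py .551 -.243 .13 -17.1
python3 - <<'E'
from h import *
i,d=vision.get_image("top");np.savez("pics/top1.npz",i=i,d=d)
j,e=vision.get_image("scene");np.savez("pics/scene1.npz",i=j,d=e)
a=cv2.resize(i[150:220,300:400],(600,420),interpolation=3)
cv2.imwrite("pics/v1.png",np.hstack([cv2.resize(i[145:225,310:400],(400,356)),cv2.resize(j[110:230,70:205],(400,356))]))
E
```

```text
time_s: 6.27
eef_pos: [0.5517, -0.2411, 0.1307]
eef_rot: [-2.522, -1.87, -0.0]
contact_force: [-0.2, 0.7, -0.9]
grip_width: 0.056
grasp_force: 63.4
t 6.2667 pos [ 0.5517 -0.2411  0.1307] yaw -16.91 tilt [-0.0011  0.0016 -1.    ] j [-0.48  0.45  1.6   0.    1.1  -0.19] F [-0.2  0.7 -0.9] 0.05596845023722311 63.43970479443669
twist 0.0011 shift units after twist [-0.0083 -0.0005  0.0029]
```

View pics/v1.png

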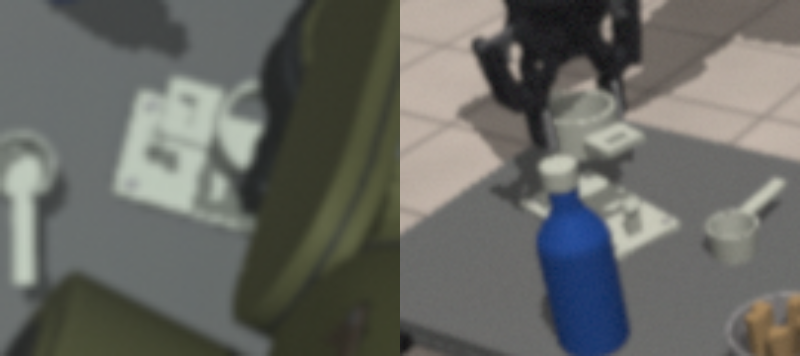

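The held holder is level. Its +y ear is visible above the mount (top crop 190,110) and its slot is near the hook. Next I'll measure the ear in the hand.

```bash
cat > ear.py <<'E'
from h import *
import sys
from scipy.spatial.transform import Rotation as Ro
f=np.load(sys.argv[1]);i,d=f["i"],f["d"];zt=float(sys.argv[2]);o=bot.get_obs()
v,u=np.mgrid[0:384,0:512];P=pts("top",np.c_[u.ravel(),v.ravel()],d).reshape(384,512,3)
hsv=cv2.cvtColor(i,cv2.COLOR_BGR2HSV)
M=Ro.from_rotvec(o["eef_rot"]).as_matrix();ax=-M[:2,0]if M[1,0]<0 else M[:2,0];ay=np.array([ax[1],-ax[0]])
rel=P[...,:2]-o["eef_pos"][:2];L=rel@ax;S=rel@ay  # along ear (+y holder), side (+x holder)
m=(abs(P[...,2]-zt-.002)<.008)&(L>.034)&(L<.075)&(abs(S)<.03)&(hsv[...,1]<70)&(hsv[...,2]>100)
q=plane("top",np.argwhere(m)[:,::-1],zt)[:,:2];print(m.sum(),"z",np.median(P[m][:,2]))
r=cv2.minAreaRect((q*1000).astype(np.float32));print(r)
l=(q-o["eef_pos"][:2])@ax*1000;s=(q-o["eef_pos"][:2])@ay*1000
print("along min/max",np.percentile(l,[1,50,99]),"side",np.percentile(s,[2,50,98]),"mid",(s.min()+s.max())/2, "ax",ax)
for a in range(34,64,3):
    k=(l>a)&(l<=a+3);print(a,k.sum(),s[k].min().round(1) if k.any() else "",s[k].max().round(1) if k.any() else "")
E
python3 ear.py pics/top1.npz .1362
```

```text
123 z 0.13842374761016396
((566.3201293945312, -195.46322631835938), (27.355220794677734, 37.19996643066406), 70.97042846679688)
along min/max [33.73882638 45.9064052  60.36868161] side [-17.14472963   0.90357344  18.73134049] mid 0.9062385329092884 ax [0.28959878 0.95714771]
34 16 -15.5 18.2
37 14 -17.1 17.5
40 17 -17.8 19.3
43 12 -16.0 18.5
46 8 -16.8 17.0
49 9 -17.5 19.6
52 15 -15.7 18.1
55 16 -16.4 17.3
58 13 -17.2 16.6
61 0
```

```bash
python3 -m pendant '[{"xyz":[-0.0085,-0.0015,0.03],"twist":0.0005},{"xyz":[0,0,0.04],"twist":0},{"xyz":[0,0,0.03],"twist":0},{"xyz":[0,0,0.01],"twist":0},{"xyz":[0,0,0],"twist":0},{"xyz":[0,0,0],"twist":0}]'
python3 go.py .5507 -.2432 .0565 -17.0
python3 - <<'E'
from h import *
i,d=vision.get_image("top");np.savez("pics/top2.npz",i=i,d=d)
j,e=vision.get_image("scene")
cv2.imwrite("pics/v2.png",np.hstack([cv2.resize(i[155:205,325:385],(420,350),interpolation=3),cv2.resize(j[130:210,90:175],(372,350),interpolation=3)]))
E
python3 ear.py pics/top2.npz .108
```

```text
time_s: 6.87
eef_pos: [0.5511, -0.2439, 0.103]
eef_rot: [-2.525, -1.868, 0.001]
contact_force: [0.0, 0.2, -0.1]
grip_width: 0.0559
grasp_force: 63.5
t 6.8667 pos [ 0.5511 -0.2439  0.103 ] yaw -17.01 tilt [-1.e-03  6.e-04 -1.e+00] j [-0.49  0.48  1.62  0.    1.04 -0.19] F [ 0.   0.2 -0.1] 0.05594024518579589 63.45402153208852
twist -0.0 shift units after twist [ 0.0022 -0.002   0.1859]
120 z 0.11078806050799517
((565.6409912109375, -198.82167053222656), (27.689510345458984, 37.36939239501953), 71.6241455078125)
along min/max [33.92610984 47.01739714 61.167054  ] side [-17.89226002   0.23723714  18.4231912 ] mid 0.30242944625300083 ax [0.29266534 0.95621493]
34 15 -18.0 17.4
37 16 -16.1 18.5
40 14 -16.9 17.7
43 10 -17.7 16.9
46 9 -18.5 18.8
49 8 -16.6 18.0
52 14 -17.4 17.2
55 15 -18.2 19.1
58 15 -16.3 18.3
61 2 -8.3 3.2
```

View pics/v2.png

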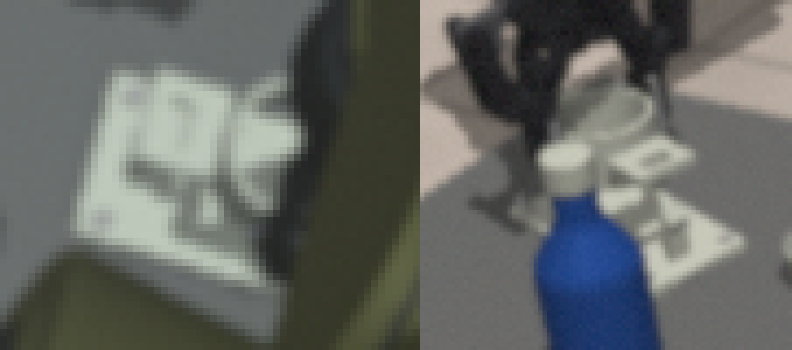

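The ear slot (v2 right panel, 655,160) lies over its hook (680,230), and the measured offset from the mount centre is about 0.6 mm. Next I'll descend to just above contact, then push slowly.

```bash
python3 -m pendant '[{"xyz":[0,-0.001,0.03],"twist":0},{"xyz":[0,0,0.03],"twist":0},{"xyz":[0,0,0.02],"twist":0},{"xyz":[0,0,0],"twist":0},{"xyz":[0,0,0],"twist":0}]' 1 80
python3 go.py .5508 -.2438 .0625 -17.0
python3 -m pendant '[{"xyz":[0,0,0.008],"twist":0},{"xyz":[0,0,0.008],"twist":0},{"xyz":[0,0,0.008],"twist":0},{"xyz":[0,0,0],"twist":0},{"xyz":[0,0,0],"twist":0}]'
```

```text
time_s: 7.38
eef_pos: [0.5505, -0.2439, 0.0828]
eef_rot: [-2.525, -1.867, 0.001]
contact_force: [0.0, -0.1, -1.6]
grip_width: 0.0551
grasp_force: 88.0
t 7.3833 pos [ 0.5505 -0.2439  0.0828] yaw -17.03 tilt [-1.4e-03  8.0e-04 -1.0e+00] j [-0.49  0.5   1.64  0.    1.   -0.19] F [ 0.  -0.1 -1.6] 0.05509960528815918 88.02727590780705
twist -0.0002 shift units after twist [0.0008 0.0011 0.0812]
time_s: 7.8
eef_pos: [0.551, -0.2441, 0.0775]
eef_rot: [-2.526, -1.868, 0.0]
contact_force: [-0.5, 0.5, -0.5]
grip_width: 0.0552
grasp_force: 88.2
```

```bash
python3 -m pendant '[{"xyz":[0,0,0.008],"twist":0},{"xyz":[0,0,0.008],"twist":0},{"xyz":[0,0,0],"twist":0},{"xyz":[0,0,0],"twist":0}]'
python3 -m pendant '[{"xyz":[0,0,0.008],"twist":0},{"xyz":[0,0,0.008],"twist":0},{"xyz":[0,0,0],"twist":0},{"xyz":[0,0,0],"twist":0}]'
```

```text
time_s: 8.13
eef_pos: [0.5511, -0.2441, 0.0737]
eef_rot: [2.526, 1.868, 0.0]
contact_force: [-1.1, 0.5, 3.0]
grip_width: 0.0552
grasp_force: 89.1
time_s: 8.47
eef_pos: [0.551, -0.2441, 0.0707]
eef_rot: [2.525, 1.868, 0.0]
contact_force: [-1.7, 0.6, 1.5]
grip_width: 0.0553
grasp_force: 88.5
```

```bash
python3 -m pendant '[{"xyz":[0,0,0.01],"twist":0},{"xyz":[0,0,0.01],"twist":0},{"xyz":[0,0,0],"twist":0},{"xyz":[0,0,0],"twist":0}]'
python3 -m pendant '[{"xyz":[0,0,0.01],"twist":0},{"xyz":[0,0,0.01],"twist":0},{"xyz":[0,0,0],"twist":0},{"xyz":[0,0,0],"twist":0}]'
```

```text
time_s: 8.8
eef_pos: [0.5509, -0.2441, 0.0637]
eef_rot: [-2.525, -1.868, 0.001]
contact_force: [0.4, -0.3, -0.4]
grip_width: 0.0553
grasp_force: 88.4
time_s: 9.13
eef_pos: [0.551, -0.2441, 0.0626]
eef_rot: [2.525, 1.868, 0.0]
contact_force: [-7.1, 3.1, 21.9]
grip_width: 0.0555
grasp_force: 91.2
```

```bash
python3 -m pendant '[{"xyz":[0,0,-0.008],"twist":0},{"xyz":[0,0,-0.008],"twist":0},{"xyz":[0,0,0],"twist":0},{"xyz":[0,0,0],"twist":0}]'
python3 -m pendant '[{"xyz":[0,0,0.008],"twist":0},{"xyz":[0,0,0],"twist":0}]'
python3 -m pendant '[{"xyz":[0,0,0],"twist":0},{"xyz":[0,0,0],"twist":0},{"xyz":[0,0,0],"twist":0},{"xyz":[0,0,0],"twist":0},{"xyz":[0,0,0],"twist":0}]' -1
```

```text
time_s: 9.47
eef_pos: [0.5509, -0.2441, 0.0631]
eef_rot: [-2.525, -1.868, 0.0]
contact_force: [-0.7, 0.3, -0.6]
grip_width: 0.0553
grasp_force: 88.4
time_s: 9.63
eef_pos: [0.551, -0.2441, 0.0626]
eef_rot: [-2.526, -1.868, 0.0]
contact_force: [-4.0, 2.2, 12.0]
grip_width: 0.055
grasp_force: 89.7
time_s: 10.05
eef_pos: [0.5511, -0.2442, 0.0612]
eef_rot: [-2.526, -1.868, 0.0]
contact_force: [-0.2, -0.2, -0.5]
grip_width: 0.0853
grasp_force: 0.0
```

The push clicked with a force drop at TCP z 63.7 mm and bottomed out at 62.6 mm, against 62.5 mm expected. A light tug held it. Next I'll go up and over to the jar, checking the holder on the way.

```bash
python3 -m pendant '[{"xyz":[0,0,-0.03],"twist":0},{"xyz":[0,0,-0.06],"twist":0},{"xyz":[0,0,-0.1],"twist":0},{"xyz":[0,0,-0.1],"twist":0},{"xyz":[0,0,-0.1],"twist":0},{"xyz":[0,0,-0.1],"twist":0},{"xyz":[0,0,0],"twist":0}]'
python3 go.py .508 .261 .185 -17.0
```

```text
time_s: 10.63
eef_pos: [0.5542, -0.2457, 0.1902]
eef_rot: [2.518, 1.863, 0.007]
contact_force: [1.9, -0.5, 0.3]
grip_width: 0.0853
grasp_force: 0.0
t 10.6333 pos [ 0.5542 -0.2457  0.1902] yaw -17.02 tilt [ 0.0095 -0.005  -0.9999] j [-0.49  0.39  1.52  0.    1.22 -0.19] F [ 1.9 -0.5  0.3] 0.08534345204261666 0.0
twist -0.0001 shift units after twist [ 1.8844 -0.7696  0.0091]
```

```bash
python3 -m pendant '[{"xyz":[0.08,-0.033,0],"twist":0},{"xyz":[0.14,-0.057,0],"twist":0},{"xyz":[0.14,-0.057,0],"twist":0},{"xyz":[0.14,-0.057,0],"twist":0},{"xyz":[0.14,-0.057,0],"twist":0},{"xyz":[0.14,-0.057,0],"twist":0},{"xyz":[0.14,-0.057,0],"twist":0},{"xyz":[0.14,-0.057,0],"twist":0},{"xyz":[0.14,-0.057,0],"twist":0},{"xyz":[0.14,-0.057,0],"twist":0},{"xyz":[0.14,-0.057,0],"twist":0}]'
python3 -m pendant '[{"xyz":[0.14,-0.057,0],"twist":0},{"xyz":[0.14,-0.057,0],"twist":0},{"xyz":[0.08,-0.033,0],"twist":0},{"xyz":[0.04,-0.017,0],"twist":0},{"xyz":[0,0,0],"twist":0},{"xyz":[0,0,0],"twist":0}]'
python3 go.py .508 .261 .095 -17.0
python3 - <<'E'
from h import *
for n in("top","scene"):
    i,d=vision.get_image(n);np.savez(f"pics/{n}3.npz",i=i,d=d)
    if n=="top":a=cv2.resize(i[140:220,320:410],(400,356),interpolation=3)
    else:b=cv2.resize(i[150:210,95:175],(400,300),interpolation=3)
    v,u=np.mgrid[0:384,0:512];P=pts(n,np.c_[u.ravel(),v.ravel()],d).reshape(-1,3);b0=P[(np.abs(P[:,0]-.62)<.02)&(np.abs(P[:,1]+.05)<.03),2];b0=np.median(b0)-.04
    c=np.array([.5512,-.2429]);ya=np.radians(72.95);ax=np.array([np.cos(ya),np.sin(ya)]);ay=np.array([ax[1],-ax[0]]);L=(P[:,:2]-c)@ax*1000;S=(P[:,:2]-c)@ay*1000
    for sg in(1,-1):
        for lo,hi in((33,40),(53.5,58)):
            k=(sg*L>lo)&(sg*L<hi)&(abs(S)<14);
            if lo>50:k&=abs(S)>8
            print(n,sg,lo,k.sum(),"z-bias",(np.median(P[k,2])-b0).round(4))
cv2.imwrite("pics/v3.png",np.vstack([np.hstack([a,np.pad(b,((0,56),(0,0),(0,0)))])]))
E
```

```text
time_s: 11.55
eef_pos: [0.5145, 0.1555, 0.1842]
eef_rot: [2.526, 1.868, 0.0]
contact_force: [0.5, 0.2, 0.3]
grip_width: 0.0854
grasp_force: 0.0
time_s: 12.05
eef_pos: [0.505, 0.2609, 0.1839]
eef_rot: [2.524, 1.869, -0.002]
contact_force: [-0.4, 0.5, 0.1]
grip_width: 0.0854
grasp_force: 0.0
t 12.05 pos [0.505  0.2609 0.1839] yaw -16.95 tilt [-4.0e-04 -1.2e-03 -1.0e+00] j [ 0.4   0.35  1.61 -0.    1.19  0.7 ] F [-0.4  0.5  0.1] 0.08538902501040074 0.0
twist 0.0003 shift units after twist [0.0043 0.0113 0.3555]
top 1 33 26 z-bias 0.0678
top 1 53.5 8 z-bias 0.0674
top -1 33 26 z-bias 0.0684
top -1 53.5 10 z-bias 0.0687
scene 1 33 17 z-bias 0.0675
scene 1 53.5 14 z-bias 0.0473
scene -1 33 0 z-bias nan
scene -1 53.5 1 z-bias 0.0436
  return _methods._mean(a, axis=axis, dtype=dtype,
  ret = ret.dtype.type(ret / rcount)
```

View pics/v3.png

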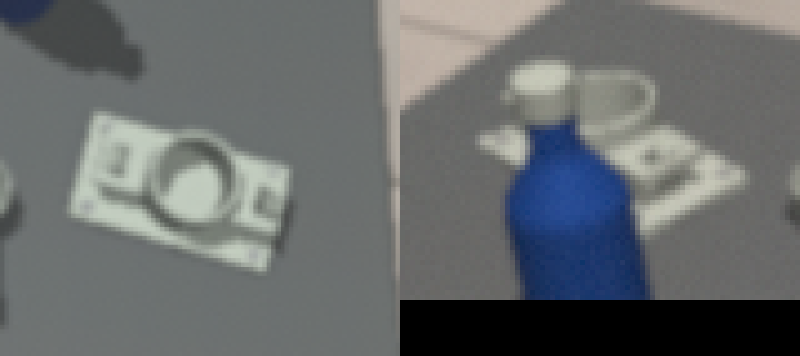

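Both ears read 68 mm high, as expected when home, so the holder is clicked in (rim at top crop 195,180). Next I'll descend on the jar.

```bash
python3 -m pendant '[{"xyz":[0.004,0.011,0.04],"twist":0},{"xyz":[0,0,0.08],"twist":0},{"xyz":[0,0,0.08],"twist":0},{"xyz":[0,0,0.08],"twist":0},{"xyz":[0,0,0.05],"twist":0},{"xyz":[0,0,0.015],"twist":0},{"xyz":[0,0,0],"twist":0},{"xyz":[0,0,0],"twist":0},{"xyz":[0,0,0],"twist":0}]'
python3 go.py .508 .261 .095 -17.0
python3 - <<'E'
from h import *
f=np.load("pics/top3.npz");i,d=f["i"],f["d"];v,u=np.mgrid[0:384,0:512];P=pts("top",np.c_[u.ravel(),v.ravel()],d).reshape(384,512,3)
m=(np.hypot(P[...,0]-.551,P[...,1]+.243)<.036)&(P[...,2]>.0775)&(P[...,2]<.09)
q=(plane("top",np.argwhere(m)[:,::-1],.08)[:,:2]*1000).astype(np.float32);print(len(q),cv2.minEnclosingCircle(q),cv2.fitEllipse(cv2.convexHull(q)))
E
```

```text
time_s: 12.9
eef_pos: [0.5092, 0.2614, 0.0987]
eef_rot: [2.526, 1.867, 0.003]
contact_force: [-0.1, 0.4, 0.1]
grip_width: 0.0852
grasp_force: 0.0
t 12.9 pos [0.5092 0.2614 0.0987] yaw -17.06 tilt [ 1.7e-03  7.0e-04 -1.0e+00] j [ 0.4   0.45  1.7  -0.    0.99  0.7 ] F [-0.1  0.4  0.1] 0.08523703888323868 0.0
twist -0.0003 shift units after twist [-0.003  -0.004   0.0146]
95 ((551.67724609375, -243.23155212402344), 29.642295837402344) ((552.5845336914062, -243.33999633789062), (56.027767181396484, 58.88686752319336), 12.339897155761719)
```

```bash
python3 -m pendant '[{"xyz":[-0.003,-0.004,0.013],"twist":0},{"xyz":[0,0,0],"twist":0},{"xyz":[0,0,0],"twist":0},{"xyz":[0,0,0],"twist":0},{"xyz":[0,0,0],"twist":0},{"xyz":[0,0,0],"twist":0},{"xyz":[0,0,0],"twist":0},{"xyz":[0,0,0],"twist":0},{"xyz":[0,0,0],"twist":0}]' 1 40
python3 -m pendant '[{"xyz":[0,0,-0.03],"twist":0},{"xyz":[0,0,-0.06],"twist":0},{"xyz":[0,0,-0.08],"twist":0},{"xyz":[0,0,-0.08],"twist":0},{"xyz":[0,0,-0.08],"twist":0},{"xyz":[0,0,-0.04],"twist":0},{"xyz":[0,0,0],"twist":0},{"xyz":[0,0,0],"twist":0}]'
python3 go.py .5512 -.2437 .1875 -17.0
```

```text
time_s: 13.65
eef_pos: [0.5073, 0.2613, 0.0952]
eef_rot: [2.526, 1.868, 0.001]
contact_force: [-0.4, -0.2, 5.6]
grip_width: 0.0427
grasp_force: 40.7
time_s: 14.32
eef_pos: [0.507, 0.2611, 0.1871]
eef_rot: [2.526, 1.868, 0.001]
contact_force: [0.5, 0.6, -1.3]
grip_width: 0.0425
grasp_force: 41.1
t 14.3167 pos [0.507  0.2611 0.1871] yaw -17.02 tilt [ 5.e-04  2.e-04 -1.e+00] j [0.4  0.35 1.6  0.   1.19 0.7 ] F [ 0.5  0.6 -1.3] 0.042513568111005755 41.09737878665328
twist -0.0001 shift units after twist [-1.8794  0.7595 -0.002 ]
```

```bash
python3 -m pendant '[{"xyz":[-0.05,0.02,0],"twist":0},{"xyz":[-0.09,0.036,0],"twist":0},{"xyz":[-0.13,0.053,0],"twist":0},{"xyz":[-0.13,0.053,0],"twist":0},{"xyz":[-0.13,0.053,0],"twist":0},{"xyz":[-0.13,0.053,0],"twist":0},{"xyz":[-0.13,0.053,0],"twist":0},{"xyz":[-0.13,0.053,0],"twist":0},{"xyz":[-0.13,0.053,0],"twist":0},{"xyz":[-0.13,0.053,0],"twist":0},{"xyz":[-0.13,0.053,0],"twist":0},{"xyz":[-0.13,0.053,0],"twist":0}]'
python3 -m pendant '[{"xyz":[-0.13,0.053,0],"twist":0},{"xyz":[-0.13,0.053,0],"twist":0},{"xyz":[-0.1,0.04,0],"twist":0},{"xyz":[-0.06,0.025,0],"twist":0},{"xyz":[-0.02,0.008,0],"twist":0},{"xyz":[0,0,0],"twist":0},{"xyz":[0,0,0],"twist":0},{"xyz":[0,0,0],"twist":0}]'
python3 go.py .5512 -.2437 .142 -17.0
```

```text
time_s: 15.32
eef_pos: [0.5398, -0.1281, 0.1853]
eef_rot: [-2.524, -1.866, 0.004]
contact_force: [0.1, -0.2, -1.0]
grip_width: 0.0425
grasp_force: 41.1
time_s: 15.98
eef_pos: [0.5517, -0.2424, 0.1866]
eef_rot: [-2.523, -1.869, 0.0]
contact_force: [-0.7, -0.6, -2.2]
grip_width: 0.0424
grasp_force: 41.1
t 15.9833 pos [ 0.5517 -0.2424  0.1866] yaw -16.95 tilt [-0.0013  0.0015 -1.    ] j [-0.48  0.39  1.53  0.    1.22 -0.19] F [-0.7 -0.6 -2.2] 0.042436849138115365 41.08869509305805
twist 0.0003 shift units after twist [-5.900e-03 -1.000e-04  1.785e-01]
```

```bash
python3 -m pendant '[{"xyz":[-0.006,0,0.04],"twist":0},{"xyz":[0,0,0.06],"twist":0},{"xyz":[0,0,0.05],"twist":0},{"xyz":[0,0,0.025],"twist":0},{"xyz":[0,0,0],"twist":0},{"xyz":[0,0,0],"twist":0},{"xyz":[0,0,0],"twist":0}]'
python3 go.py .5512 -.2437 .101 -17.0
python3 - <<'E'
from h import *
i,d=vision.get_image("top");j,e=vision.get_image("scene")
cv2.imwrite("pics/v4.png",np.hstack([cv2.resize(i[150:210,320:390],(400,343),interpolation=3),cv2.resize(j[110:200,80:185],(400,343),interpolation=3)]))
E
```

```text
time_s: 16.57
eef_pos: [0.5524, -0.2455, 0.1438]
eef_rot: [2.524, 1.868, 0.001]
contact_force: [0.4, -0.1, -1.1]
grip_width: 0.0425
grasp_force: 41.1
t 16.5667 pos [ 0.5524 -0.2455  0.1438] yaw -16.99 tilt [ 1.e-03 -4.e-04 -1.e+00] j [-0.49  0.44  1.58  0.    1.13 -0.19] F [ 0.4 -0.1 -1.1] 0.04248091058287799 41.08250997494906
twist 0.0001 shift units after twist [ 0.0055 -0.0069  0.1714]
```

View pics/v4.png

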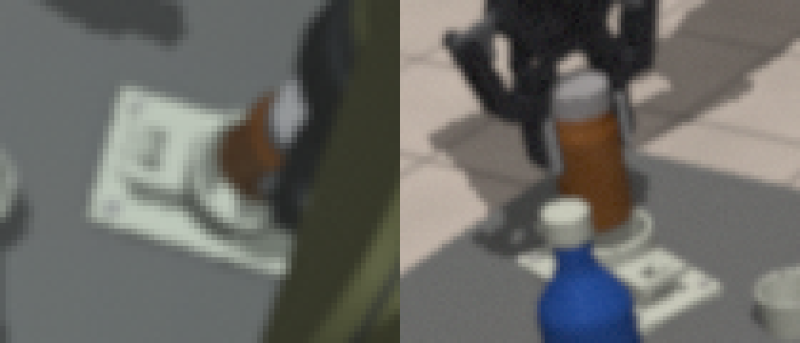

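The jar is upright and just above the tube (right panel 598,225). Next I'll correct about 2 mm and lower gently.

```bash
python3 -m pendant '[{"xyz":[0.005,-0.006,0.01],"twist":0},{"xyz":[0,0,0.01],"twist":0},{"xyz":[0,0,0],"twist":0},{"xyz":[0,0,0],"twist":0}]'
python3 go.py .5512 -.2437 .101 -17.0
python3 -m pendant '[{"xyz":[0,0,0.015],"twist":0},{"xyz":[0,0,0.015],"twist":0},{"xyz":[0,0,0.015],"twist":0},{"xyz":[0,0,0],"twist":0},{"xyz":[0,0,0],"twist":0}]'
```

```text
time_s: 17.0
eef_pos: [0.5506, -0.244, 0.1382]
eef_rot: [-2.526, -1.868, 0.0]
contact_force: [0.5, -0.0, -1.3]
grip_width: 0.0425
grasp_force: 41.1
t 17.0 pos [ 0.5506 -0.244   0.1382] yaw -17.03 tilt [-4.e-04  2.e-04 -1.e+00] j [-0.49  0.44  1.59 -0.    1.11 -0.19] F [ 0.5 -0.  -1.3] 0.042538441654031804 41.09140060376376
twist -0.0001 shift units after twist [0.0018 0.0022 0.1487]
time_s: 17.42
eef_pos: [0.5505, -0.2439, 0.1265]
eef_rot: [-2.525, -1.868, 0.001]
contact_force: [-0.5, 0.4, -1.7]
grip_width: 0.0429
grasp_force: 41.1
```

```bash
python3 -m pendant '[{"xyz":[0.001,0.001,0.02],"twist":0},{"xyz":[0,0,0.02],"twist":0},{"xyz":[0,0,0.02],"twist":0},{"xyz":[0,0,0.02],"twist":0},{"xyz":[0,0,0],"twist":0},{"xyz":[0,0,0],"twist":0}]'
python3 -m pendant '[{"xyz":[0,0,0.008],"twist":0},{"xyz":[0,0,0.006],"twist":0},{"xyz":[0,0,0],"twist":0},{"xyz":[0,0,0],"twist":0}]'
```

```text
time_s: 17.92
eef_pos: [0.5507, -0.2437, 0.1064]
eef_rot: [-2.525, -1.868, 0.001]
contact_force: [0.1, 0.5, -1.8]
grip_width: 0.0429
grasp_force: 41.1
time_s: 18.25
eef_pos: [0.5511, -0.2439, 0.1036]
eef_rot: [2.526, 1.868, 0.0]
contact_force: [-0.1, -0.0, -0.7]
grip_width: 0.0426
grasp_force: 41.1
```

```bash
python3 -m pendant '[{"xyz":[0,0,0.006],"twist":0},{"xyz":[0,0,0],"twist":0},{"xyz":[0,0,0],"twist":0}]'
python3 -m pendant '[{"xyz":[0,0,0.004],"twist":0},{"xyz":[0,0,0],"twist":0},{"xyz":[0,0,0],"twist":0}]'
```

```text
time_s: 18.5
eef_pos: [0.5511, -0.2439, 0.1021]
eef_rot: [-2.526, -1.868, 0.0]
contact_force: [-0.8, 0.6, -1.2]
grip_width: 0.0427
grasp_force: 41.1
time_s: 18.75
eef_pos: [0.5513, -0.244, 0.1013]
eef_rot: [2.525, 1.868, 0.0]
contact_force: [-0.4, 0.4, 0.8]
grip_width: 0.0426
grasp_force: 41.2
```

```bash
python3 -m pendant '[{"xyz":[0,0,0.003],"twist":0},{"xyz":[0,0,0],"twist":0},{"xyz":[0,0,0],"twist":0}]'
```

```text
time_s: 19.0
eef_pos: [0.5513, -0.244, 0.1013]
eef_rot: [2.525, 1.868, 0.001]
contact_force: [-1.4, 0.8, 4.3]
grip_width: 0.0426
grasp_force: 41.6
```

The jar is on the plate: 101.3 mm against 101.2 mm expected, with about 4 N up. Releasing and retreating.

```bash
python3 -m pendant '[{"xyz":[0,0,0],"twist":0},{"xyz":[0,0,0],"twist":0},{"xyz":[0,0,0],"twist":0},{"xyz":[0,0,0],"twist":0},{"xyz":[0,0,0],"twist":0},{"xyz":[0,0,0],"twist":0}]' -1
python3 -m pendant '[{"xyz":[0,0,-0.03],"twist":0},{"xyz":[0,0,-0.06],"twist":0},{"xyz":[0,0,-0.1],"twist":0},{"xyz":[0,0,-0.1],"twist":0},{"xyz":[0,0,-0.1],"twist":0},{"xyz":[0,0,-0.1],"twist":0},{"xyz":[0,0,0],"twist":0}]'
python3 -m pendant '[{"xyz":[0.08,-0.033,0],"twist":0},{"xyz":[0.1,-0.041,0],"twist":0},{"xyz":[0.1,-0.041,0],"twist":0},{"xyz":[0.1,-0.041,0],"twist":0},{"xyz":[0.1,-0.041,0],"twist":0},{"xyz":[0.1,-0.041,0],"twist":0},{"xyz":[0.1,-0.041,0],"twist":0},{"xyz":[0.1,-0.041,0],"twist":0},{"xyz":[0,0,0],"twist":0},{"xyz":[0,0,0],"twist":0}]'
python3 - <<'E'
from h import *
i,d=vision.get_image("top");j,e=vision.get_image("scene")
v,u=np.mgrid[0:384,0:512];P=pts("top",np.c_[u.ravel(),v.ravel()],d).reshape(384,512,3)
m=(np.hypot(P[...,0]-.551,P[...,1]+.243)<.035)&(P[...,2]>.125);q=(plane("top",np.argwhere(m)[:,::-1],.141)[:,:2]*1000).astype(np.float32)
print("lid z (bias .0024)",np.median(P[m][:,2]),cv2.minEnclosingCircle(q))
cv2.imwrite("pics/v5.png",np.hstack([cv2.resize(i[100:250,130:420],(400,207)),np.zeros((207,0,3),np.uint8),cv2.resize(j[110:310,30:416],(400,207))]))
E
```

```text
time_s: 19.5
eef_pos: [0.5511, -0.2439, 0.1002]
eef_rot: [-2.526, -1.868, 0.0]
contact_force: [0.5, -0.3, 0.5]
grip_width: 0.0851
grasp_force: 0.0
time_s: 20.08
eef_pos: [0.5541, -0.2454, 0.2292]
eef_rot: [2.518, 1.862, 0.007]
contact_force: [0.5, -0.5, 0.1]
grip_width: 0.0853
grasp_force: 0.0
time_s: 20.92
eef_pos: [0.5313, -0.0328, 0.2229]
eef_rot: [2.523, 1.872, -0.0]
contact_force: [-0.0, -0.0, -0.1]
grip_width: 0.0853
grasp_force: 0.0
lid z (bias .0024) 0.14356797140476113 ((552.4366455078125, -241.74119567871094), 21.1102352142334)
```

View pics/v5.png

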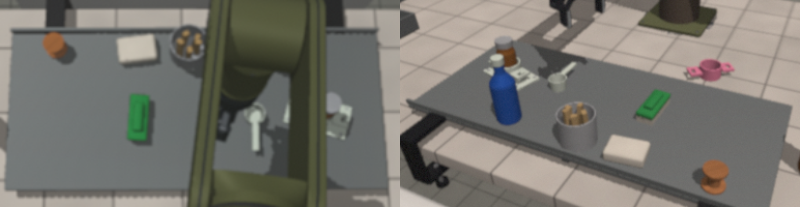

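The jar stands upright in the holder (right panel 505,52) and its lid height is 141 mm after removing the camera bias, as expected. The bystanders are where they were. Handing in.

```bash
python3 -c "
from station import bot
print(bot.job_done())"
```

```text
the job is handed in; nothing more can be done
None
```

The holder is clicked fully home on both hooks, the small amber jar stands upright on the bottom of it, the gripper has let go, and I handed the job in at about 21 s.

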